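Leak-check a donated jar and open it for inspection

ROBOT

A 7-joint arm with a two-finger parallel gripper is mounted at the origin on the work surface. World frame = base frame: x ahead of the robot, y to its left, z up, the work surface at z = 0. Lengths are in m, angles in rad, forces in N, time in s.
With the tool pointing down it reaches from about 0.4 to 0.75 m from the base axis. Payload 19.5 kg.
Tool frame: the origin (TCP) lies midway between the tips of the shut fingers; the grasp point (between the pads) lies 19 mm behind it; z points along the fingers, y is the line along which they close (so a half turn about z gives the same grasp; the last joint's range is limited). The gripper opens to 85 mm and grips with 20 to 120 N. Pads are 22 mm wide; open, the fingers measure 114 mm over their backs; the gripper's body (76 mm by 85 mm) begins 54 mm behind the grasp point. The pads swing forward as they close: fully open they stand 13 mm farther back than shut.
Start: joints at [-1.247, 0.707, -0.028, 1.485, 0.022, 0.951, -0.075], TCP at [0.206, 0.537, 0.231] pointing down, gripper open.
Joint ranges: [-2.71, 2.71], [-0.32, 2.16], [-1.57, 1.52], [0, 2.45], [-1.46, 4.6], [0, 2.02], [-2.83, 2.83]. Speed limits (rad/s): [1.89, 1.89, 2.57, 2.57, 3.01, 3.01, 3.01].

INTERFACE

Orientations are given as a rotation vector (axis times angle).
In Python, from rig import manip, vision gives the robot as it stands.
- The arm moves only by the tool move_arm, never from a script. Its argument "increments" is one flat list of numbers, 6 for each row, row after row: the shift along the tool's x, y, z in mm, then the turn, a rotation vector about the tool's x, y, z in rad. A call has exactly 8 rows; each row shifts and turns the commanded pose from where the row before left it, along the tool's axes as they then stand; what a row does not reach is not made up. A row lasts 1/10 s, in which the tool goes at most 50 mm and 8.59 degrees, less where a joint would pass 70% of its speed; a pose out of reach is approached as far as the arm can. A call is refused whole if a number of a shift passes 50 or a number of a turn 0.15, either way. A call with a gripper value outside its range is refused whole. "jaw" is the closure, from -1 (fully open) to 1 (shut), set as the call begins (left out, the last holds). The fingers move at their own pace and stop on an object; "newtons" is the grip in N (left out, the last holds). Time passes only in rows, so rows that do not move let the fingers close, or fill a call up. It gives the time, the measured TCP pose, the force, the opening and the grip force at its end, in the units of the state.
- manip.read_state(): the state, without advancing time (a new reading comes with each control period).
- vision.capture(name): name is "side" or "top"; returns a dict with "image" (420x560x3 uint8, blue, green, red), "z_map" (420x560 float32, m along the optical axis (not along the pixel's ray), 0 where there is no reading), "intrinsics" (3x3 intrinsics, pixels), "position" and "rotation" of the camera in the world. Camera axes: x right, y up, looking along -z (the intrinsics and any distortion apply to the point x, -y, -z); pixel columns grow to the right and rows downward; lengths in m; the calibration is good to about 2 mm. A picture is of the moment at which its call begins.
- manip.close_job(): hands the job in; it is judged then, once.
The state is a dict: "clock": time; "q": joint angles; "joint_velocities": joint speeds; "effort": joint torques, N m; "tool_pos": TCP position; "orientation": TCP orientation; "force": force on the tool from outside, world axes, zero at the start; "wrist_torque": the same for the moment, N m; "width": opening from 0.0 (shut) to 1.0 (fully open); "grasp_force": force on a finger pad.
Only numpy, scipy, OpenCV 4.12 (cv2) and the standard library are available. Lean on these libraries where they do the work, as an engineer would, in place of code of your own. Each camera call takes 0.05 s, during which the arm holds its last target. There are 200 camera calls.

TASK

The square jar stands in the tilting nest of the bolted-down stand, which braces it. Take the stand's bar handle, tip the jar over to 40 degrees from upright for a leak check, keep it there for one second, and bring it fully back to level; then unscrew the tight white cap anticlockwise, stopping once its lugs come free, without pulling the jar up out of its nest. Lift the cap straight off and finish while still holding it, level and still, about 2 cm above the middle of the jar's mouth, with the other tins and jars left where they stand.

Things in the scene. Friction and masses are not known exactly. Their poses are not given: they have to be found in the camera images.
- stand: aluminium stand bolted to the table, base 160 (x) x 200 (y) x 12 mm; origin: centre of its underside, on the table; z up; +x is the way the jar tips, the handle is on the +y side. Two uprights, 102 mm high, at y = +-60 mm carry the steel nest, an open box 88 x 88 mm outside, 45 mm deep inside, that tilts about the stand's y
- cradle (a joint): tilt of the nest with jar, cap and handle, rad: 0 = level, at a hard stop; grows as the jar's top tips towards the stand's +x; 40 degrees is 0.70; other stop at 1.05. Stiff hinge (about 0.5 N m, some 7 N at the handle) that stays where it is left.
- pivot (a point): point on the tilt axis in the middle of the nest, 86 mm above the table, straight below the middle of the cap when level; moves with the nest, its y axis is the tilt axis
- handle (a point): middle of the black round bar handle, 16 mm dia, parallel to the stand's y, 84 to 140 mm to the +y side of the pivot (this point: 115 mm), 72 mm above the pivot when level, 158 mm above the table; circles the tilt axis at 72 mm radius. An upright strip 76 to 84 mm from the pivot joins it to the nest. Pinch it from above, fingers closing along the stand's x; it may turn in the fingers
- nest (a point): middle of the nest's inner floor, 45 mm below the pivot; the jar stands here
- jar: loose square amber-glass jar, 0.4 to 0.75 kg, body 76 x 76 mm, 78 mm tall, narrowing to a 60 mm square shoulder that ends at 84 mm and a round neck whose rim is at 115 mm; origin: centre of its underside; sits in the nest with 1 mm play, and cannot turn there
- mouth (a point): centre of the jar's rim, 115 mm above the jar's origin, hidden under the cap
- cap: white plastic screw cap, round, ribbed, 60 mm dia, 28 mm tall, 35 g; origin: centre of its lower edge; z up. Screwed on, its origin is 91 mm above the jar's (132 mm above the table), with 7 mm free below it down to the shoulder. Three inner lugs hook under ledges on the neck, with about 1.5 mm of play; turning does not raise it. Lift it 24 mm to clear the rim
- thread (a joint): how far the cap is unscrewed, rad anticlockwise from above: 0 = tight; free to lift from 1.0 to 1.4, best 1.2; beyond that the lugs run under the next ledges; stop at 1.55. Stiff, about 0.4 N m: grip the cap firmly, about 40 N. Keeps its value once the cap is off; it lags the cap by 0.07 rad of play (turn the cap itself 60 to 85 degrees, best 73)
- sauce_bottle: bystander, leave alone: brown sauce bottle, 62 mm dia, 200 mm tall; origin: centre of its underside
- tall_jar: bystander, leave alone: round green jar, 76 mm dia, 135 mm tall; origin: centre of its underside
- food_can: bystander, leave alone: food can, 75 mm dia, 110 mm tall; origin: centre of its underside
- gherkin_jar: bystander, leave alone: large round green jar, 84 mm dia, 150 mm tall; origin: centre of its underside
- small_jar: bystander, leave alone: small round jar, 60 mm dia, 75 mm tall, beside the stand; origin: centre of its underside
- fish_tin: bystander, leave alone: flat steel tin, 84 mm dia, 38 mm tall, behind the stand; origin: centre of its underside
- paste_tin: bystander, leave alone: small tin, 54 mm dia, 55 mm tall, near the handle side of the stand; origin: centre of its underside

How it is judged:
By the outcome, as a careful person would: the job done as asked, in the order asked, and still so for the second after the job is handed in, while the arm keeps its last pose, push and grip.
It also fails if it takes over 51 s, if anything falls off the work surface, if the arm or the gripper's body presses on something with over 40 N, if the wrist force passes 120 N, or if a joint passes its speed limit or range.

## Working session

There is one attempt and no reset: what is moved stays moved. The work goes in short steps, Python scripts to look and compute and a tool call to move; the robot and the scene stay as the last step left them, time stands still between calls to the robot, and variables do not carry over. Pictures are saved under pics/ and viewed, at most 10 in all, crops included, and the job is handed in when it is done.

Besides the shell and the picture viewer there is one more tool, called after "Call:" in YAML: its name, and indented under it one key for each argument. move_arm: Moves the arm, as the interface text tells. Its arguments: {"type":"object","properties":{"increments":{"type":"array"},"jaw":{"type":"number"},"newtons":{"type":"number"}},"required":["increments"]}

```bash
ls; mkdir -p pics; cat > h.py <<'E'
import numpy as np, cv2
from rig import manip, vision
def grab(n):
    c=vision.capture(n); return c
def cloud(c):
    K=c["intrinsics"]; z=c["z_map"]; v,u=np.mgrid[0:z.shape[0],0:z.shape[1]]
    P=np.stack([(u-K[0,2])/K[0,0]*z,-(v-K[1,2])/K[1,1]*z,-z],-1)
    R=np.array(c["rotation"])
    return P@R.T+np.array(c["position"])
E
python3 - <<'E'
from h import *
s=manip.read_state(); print({k:np.round(v,3) for k,v in s.items()})
for n in("side","top"):
    c=grab(n); cv2.imwrite(f"pics/{n}0.png",c["image"]); np.savez(f"{n}0.npz",**c)
    print(n,np.round(c["position"],3),np.round(c["rotation"],3).tolist(),c["intrinsics"].tolist(),(c["z_map"]>0).mean(), [k for k in c])
E
```

```text
pics
{'clock': np.float64(0.0), 'q': array([-1.247,  0.707, -0.028,  1.485,  0.022,  0.951, -0.075]), 'joint_velocities': array([ 0.001, -0.002, -0.001,  0.001,  0.001, -0.001, -0.   ]), 'effort': array([-1.0000e-03, -8.8320e+01,  1.2340e+00, -2.3618e+01,  1.7000e-02,
        6.0000e-03,  0.0000e+00]), 'tool_pos': array([0.206, 0.537, 0.231]), 'orientation': array([-5.710e-01, -3.089e+00,  2.000e-03]), 'force': array([-0.402, -0.91 , -0.549]), 'wrist_torque': array([-0.017,  0.035, -0.01 ]), 'grasp_force': np.float64(0.0), 'width': np.float64(0.998)}
side [ 0.117 -0.95   1.085] [0.809, -0.19, -0.455] [[505.8685522022259, 0.0, 274.92739973251776], [0.0, 505.8685522022259, 219.3447236160706], [0.0, 0.0, 1.0]] 0.9953996598639456 ['image', 'z_map', 'intrinsics', 'position', 'rotation']
top [ 0.42  -0.028  1.146] [0.125, -0.131, -1.557] [[381.5117210057952, 0.0, 280.80222387927245], [0.0, 381.5117210057952, 205.65465405433469], [0.0, 0.0, 1.0]] 0.9958545918367347 ['image', 'z_map', 'intrinsics', 'position', 'rotation']
```

View pics/side0.png

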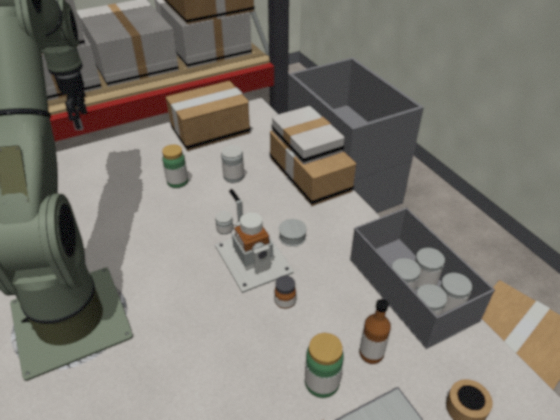

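View pics/top0.png

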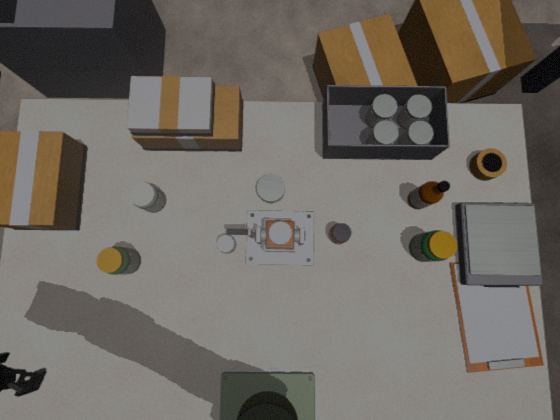

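Side view: cap at about (252,224), handle bar end at (235,197), stand base around (253,258). Top view: cap (280,232), handle (237,229) on the left (+y), paste tin (226,243), small jar (340,232), fish tin (270,188).

```bash
sed -i 's/    R=np.array(c\["rotation"\])/    R=cv2.Rodrigues(np.array(c["rotation"],float))[0]/' h.py
python3 - <<'E'
from h import *
T=dict(np.load("top0.npz")); S=dict(np.load("side0.npz"))
PT=cloud(T); PS=cloud(S)
for n,P in(("t",PT),("s",PS)):
    print(n,"table z", np.round([np.median(P[(abs(P[...,0]-.4)<.03)&(abs(P[...,1]-b)<.03)][:,2]) for b in(.25,-.2)],4))
    for lo,hi,nm in((.153,.172,"captop"),):
        m=(P[...,2]>lo)&(P[...,2]<hi)&(abs(P[...,0]-.45)<.2)&(abs(P[...,1])<.3)
        k,l,st,ce=cv2.connectedComponentsWithStats(m.astype(np.uint8))
        for i in range(1,k):
            if st[i,4]>15:
                q=P[l==i]; print(nm,st[i],ce[i].round(1),"mean",q.mean(0).round(4),"min",q.min(0).round(3),"max",q.max(0).round(3))
    m=(P[...,2]>.006)&(P[...,2]<.018)&(abs(P[...,0]-.45)<.2)&(abs(P[...,1]+.03)<.2)
    k,l,st,ce=cv2.connectedComponentsWithStats(m.astype(np.uint8))
    i=1+st[1:,4].argmax(); q=P[l==i].astype(np.float32)
    print("base",st[i],cv2.minAreaRect(q[:,:2]), np.median(q[:,2]))
a=cv2.resize(S["image"][170:310,190:330],(700,700)[:2],interpolation=2)[:600]
cv2.imwrite("pics/crop1.png",a)
E
```

```text
t table z [0.0006 0.0006]
captop [268 221  24  24 418] [279.6 232.3] mean [ 0.5127 -0.0291  0.1595] min [ 0.483 -0.059  0.153] max [0.543 0.001 0.164]
captop [226 228  25   8 157] [238.2 231.5] mean [0.5133 0.0776 0.164 ] min [0.505 0.047 0.156] max [0.523 0.11  0.172]Traceback (most recent call last):
  File "<stdin>", line 15, in <module>
cv2.error: OpenCV(4.12.0) /io/opencv/modules/imgproc/src/convhull.cpp:143: error: (-215:Assertion failed) total >= 0 && (depth == CV_32F || depth == CV_32S) in function 'convexHull'
```

```bash

python3 - <<'E'
from h import *
T=dict(np.load("top0.npz")); S=dict(np.load("side0.npz"))
for n,P in(("t",cloud(T)),("s",cloud(S))):
    print(n,"table z", np.round([np.median(P[(abs(P[...,0]-.4)<.03)&(abs(P[...,1]-b)<.03)][:,2]) for b in(.25,-.2)],4))
    m=(P[...,2]>.14)&(P[...,2]<.18)&(abs(P[...,0]-.45)<.2)&(abs(P[...,1])<.3)
    k,l,st,ce=cv2.connectedComponentsWithStats(m.astype(np.uint8))
    for i in range(1,k):
        if st[i,4]>15:
            q=P[l==i]; print("hi",st[i],ce[i].round(1),"mean",q.mean(0).round(4),"min",q.min(0).round(3),"max",q.max(0).round(3))
            h=q[q[:,2]>(q[:,2].max()-.008)]; print("  top",h.mean(0).round(4),len(h),np.median(h[:,2]).round(4))
    m=(P[...,2]>.009)&(P[...,2]<.016)&(abs(P[...,0]-.5)<.12)&(abs(P[...,1]+.03)<.15)
    q=P[m][:,:2]; print("base",len(q)); r=cv2.minAreaRect(np.ascontiguousarray(q,np.float32)); print(r)
    for nm,x,y in(("paste",.49,.115),("small",.51,-.19),("fish",.63,0)): 
        pass
    for lo,hi in((.02,.06),(.06,.08)):
        m=(P[...,2]>lo)&(P[...,2]<hi)&(abs(P[...,0]-.53)<.17)&(abs(P[...,1]+.03)<.22)
        k,l,st,ce=cv2.connectedComponentsWithStats(m.astype(np.uint8))
        for i in range(1,k):
            if st[i,4]>60:
                q=P[l==i]; print(lo,ce[i].round(1),q.mean(0).round(3),"min",q.min(0).round(3),"max",q.max(0).round(3))
a=cv2.resize(S["image"][170:300,180:340],None,fx=4.5,fy=4.5,interpolation=2)
cv2.imwrite("pics/crop1.png",a)
E
```

```text
t table z [0.0006 0.0006]
hi [268 221  24  24 431] [279.6 232.6] mean [ 0.5121 -0.0292  0.1591] min [ 0.483 -0.059  0.14 ] max [0.543 0.001 0.164]
  top [ 0.5127 -0.0292  0.1596] 407 0.1596
hi [226 228  25   8 157] [238.2 231.5] mean [0.5133 0.0776 0.164 ] min [0.505 0.047 0.156] max [0.523 0.11  0.172]
  top [0.5144 0.0784 0.1657] 96 0.1654
base 1972
((0.5128539800643921, -0.031710103154182434), (0.2893933951854706, 0.16002702713012695), 89.26428985595703)
0.02 [270.1 187.2] [0.658 0.    0.038] min [ 0.618 -0.041  0.021] max [0.698 0.042 0.045]
0.02 [334.1 236.6] [ 0.513 -0.187  0.043] min [ 0.494 -0.226  0.021] max [ 0.551 -0.173  0.057]
0.02 [225.6 243.5] [0.489 0.125 0.053] min [0.463 0.1   0.022] max [0.514 0.152 0.06 ]
0.06 [341.  231.9] [ 0.524 -0.202  0.075] min [ 0.498 -0.228  0.062] max [ 0.549 -0.177  0.08 ]
s table z [0.001 0.001]
hi [228 189  15  21 126] [235.4 198.7] mean [0.5116 0.0662 0.1605] min [0.504 0.041 0.141] max [0.521 0.111 0.173]
  top [0.5131 0.0724 0.1668] 40 0.1665
hi [240 213  22  20 374] [250.5 222.4] mean [ 0.509  -0.0379  0.1567] min [ 0.481 -0.064  0.14 ] max [ 0.542 -0.002  0.167]
  top [ 0.5117 -0.0331  0.1609] 193 0.1608
base 1392
((0.5052439570426941, -0.010426431894302368), (0.2475048452615738, 0.2287103235721588), 88.62397003173828)
0.02 [223.2 220.9] [0.486 0.115 0.046] min [0.461 0.095 0.02 ] max [0.514 0.152 0.06 ]
0.02 [291.6 229.9] [ 0.654 -0.007  0.037] min [ 0.616 -0.046  0.02 ] max [0.698 0.039 0.046]
0.02 [253.  262.2] [ 0.493 -0.076  0.044] min [ 0.466 -0.102  0.02 ] max [0.531 0.015 0.06 ]
0.02 [284.3 297.5] [ 0.513 -0.224  0.041] min [ 0.492 -0.237  0.02 ] max [ 0.551 -0.183  0.059]
0.06 [250. 255.] [ 0.488 -0.07   0.07 ] min [ 0.467 -0.101  0.06 ] max [0.532 0.012 0.08 ]
0.06 [284.4 284.5] [ 0.52  -0.21   0.074] min [ 0.496 -0.233  0.06 ] max [ 0.548 -0.178  0.08 ]
```

View pics/crop1.png

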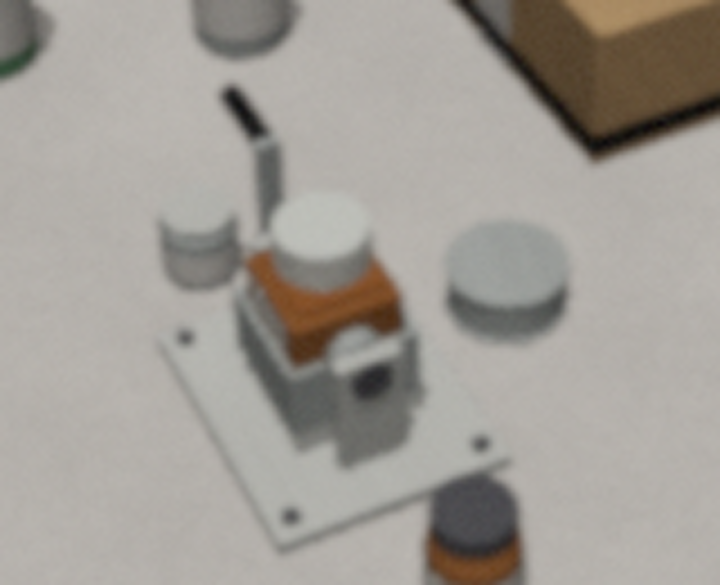

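Crop: cap at crop (320,240), bar handle (245,112) on its strip, small jar bottom right, paste tin (200,235), all clear of the handle. Measured: cap top centre (0.513,-0.029,0.160) and bar top 0.166, both as the text says; yaw about -0.7°.

```bash
cat >> h.py <<'E'
from scipy.spatial.transform import Rotation as Ro
def plan(pos,yaw,n,p0=None,R0=None):
    """identical tool-frame rows to reach TCP pos, tool down, tool y at world angle yaw"""
    s=manip.read_state()
    p0=np.array(s["tool_pos"]) if p0 is None else p0
    R0=Ro.from_rotvec(s["orientation"]) if R0 is None else R0
    c,d=np.cos(yaw),np.sin(yaw)
    R1=Ro.from_matrix(np.array([[-d,c,0],[c,d,0],[0,0,-1]]))
    r=(R0.inv()*R1).as_rotvec()/n
    A=sum(Ro.from_rotvec(r*k).as_matrix() for k in range(n))
    dp=np.linalg.solve(A,R0.inv().apply(np.array(pos)-p0))
    print("row mm",(dp*1000).round(2),"rad",r.round(4))
def st():
    s=manip.read_state(); R=Ro.from_rotvec(s["orientation"]).as_matrix()
    print("t",round(float(s["clock"]),2),"tcp",np.round(s["tool_pos"],4),"ytool",R[:,1].round(3),"ztool",R[:,2].round(3),"q",np.round(s["q"],2),"F",np.round(s["force"],1),"M",np.round(s["wrist_torque"],2),"w",round(float(s["width"]),3),"g",round(float(s["grasp_force"]),1))
E
python3 -c "
from h import *
plan([.514,.086,.225],-.012,16)"
```

```text
row mm [-36.31  -1.25   0.37] rad [-0.0001  0.      0.0761]
```

Call:
move_arm:
  increments: [-36.3,-1.2,0,0,0,0.076,-36.3,-1.2,0,0,0,0.076,-36.3,-1.2,0,0,0,0.076,-36.3,-1.2,0,0,0,0.076,-36.3,-1.2,0,0,0,0.076,-36.3,-1.2,0,0,0,0.076,-36.3,-1.2,0,0,0,0.076,-36.3,-1.2,0,0,0,0.076]

```text
clock: 0.9
tool_pos: [0.4317, 0.3592, 0.231]
orientation: [-1.474, -2.774, 0.001]
force: [1.2, -0.5, 0.9]
width: 1.0
grasp_force: 0.0
```

Call:
move_arm:
  increments: [-36.3,-1.2,0,0,0,0.076,-36.3,-1.2,0,0,0,0.076,-36.3,-1.2,0,0,0,0.076,-36.3,-1.2,0,0,0,0.076,-36.3,-1.2,0,0,0,0.076,-36.3,-1.2,0,0,0,0.076,-36.3,-1.2,0,0,0,0.076,-36.3,-1.2,0,0,0,0.076]

```text
clock: 1.7
tool_pos: [0.5149, 0.0853, 0.2311]
orientation: [-2.237, -2.206, 0.001]
force: [1.0, -0.2, -0.6]
width: 1.005
grasp_force: 0.0
```

```bash
python3 -c "
from h import *
st(); plan([.5142,.086,.141],-.012,8)
T=grab('top'); P=cloud(T); 
m=(P[...,2]>.15)&(P[...,2]<.172)&(abs(P[...,0]-.513)<.02)&(P[...,1]>.04)&(P[...,1]<.115); print(m.sum(), P[m].mean(0) if m.any() else '')
T=dict(np.load('top0.npz'));P=cloud(T)
m=(P[...,2]>.160)&(P[...,2]<.172)&(abs(P[...,0]-.513)<.02)&(P[...,1]>.057)&(P[...,1]<.108)
m&=T['image'].sum(2)<200
q=P[m];print(len(q),q.mean(0).round(4),np.polyfit(q[:,1],q[:,0],1),np.median(q[:,2]))
"
```

```text
t 1.7 tcp [0.5149 0.0853 0.2311] ytool [ 1.    -0.014 -0.   ] ztool [-0. -0. -1.] q [-0.36  0.64  0.24  1.68 -0.19  0.84 -0.05] F [ 1.  -0.2 -0.6] M [ 0.01 -0.06 -0.01] w 1.005 g 0.0
row mm [ 0.08 -0.09 11.26] rad [-0.      0.     -0.0003]
46 [0.51312067 0.05427658 0.16425254]
40 [0.5133 0.075  0.1655] [-0.01781337  0.51466951] 0.1654446895996159
```

Call:
move_arm:
  increments: [0,-0.2,11.3,0,0,0,0,-0.2,11.3,0,0,0,0,-0.2,11.3,0,0,0,0,-0.2,11.3,0,0,0,0,-0.2,11.3,0,0,0,0,-0.2,11.3,0,0,0,0,-0.1,11.3,0,0,0,0,0,11.3,0,0,0]

```text
clock: 2.55
tool_pos: [0.5135, 0.087, 0.1401]
orientation: [-2.233, -2.209, 0.0]
force: [0.5, -0.7, 0.3]
width: 1.002
grasp_force: 0.0
```

Call:
move_arm:
  increments: [0,0,0,0,0,0,0,0,0,0,0,0,0,0,0,0,0,0,0,0,0,0,0,0,0,0,0,0,0,0,0,0,0,0,0,0,0,0,0,0,0,0,0,0,0,0,0,0]
  jaw: 1
  newtons: 40

```text
clock: 3.35
tool_pos: [0.5153, 0.0869, 0.1415]
orientation: [2.232, 2.207, 0.005]
force: [8.6, 0.7, 0.1]
width: 0.175
grasp_force: 40.0
```

```bash
python3 -c "
from h import *
st()
for n in('side',):
    c=grab(n); a=cv2.resize(c['image'][130:300,170:340],None,fx=3.5,fy=3.5,interpolation=2); cv2.imwrite('pics/g1.png',a)
"
```

```text
t 3.35 tcp [0.5153 0.0869 0.1415] ytool [ 1.    -0.011  0.004] ztool [ 0.004  0.    -1.   ] q [-0.33  0.77  0.19  1.79 -0.23  0.6  -0.01] F [8.6 0.7 0.1] M [ 0.03 -1.81 -0.02] w 0.175 g 40.0
```

View pics/g1.png

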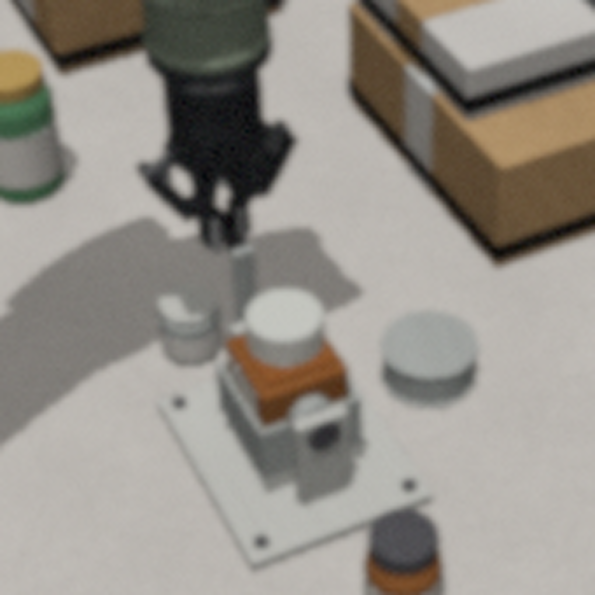

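The side crop shows the fingers (225,225) closed on the black bar with the jar level; opening of about 15 mm matches the 16 mm bar. Tilt now along the 72 mm arc.

Call:
move_arm:
  increments: [0,4.1,0.1,0,0,0,0,4.1,0.2,0,0,0,0,4.1,0.3,0,0,0,0,3.1,0.5,0,0,0,0,3.1,0.6,0,0,0,0,3,0.7,0,0,0,0,3,0.9,0,0,0,0,3,1,0,0,0]

```text
clock: 4.2
tool_pos: [0.5396, 0.0866, 0.1367]
orientation: [-2.232, -2.207, 0.004]
force: [-11.0, 1.0, 6.0]
width: 0.174
grasp_force: 41.5
```

```bash
python3 -c "
from h import *
st()"
```

```text
t 4.2 tcp [0.5396 0.0866 0.1367] ytool [ 1.    -0.011 -0.004] ztool [-0.004 -0.    -1.   ] q [-0.32  0.81  0.19  1.7  -0.23  0.66 -0.01] F [-11.   1.   6.] M [ 0.16  2.48 -0.06] w 0.174 g 41.5
```

Call:
move_arm:
  increments: [0,3,1.1,0,0,0,0,2.9,1.3,0,0,0,0,2.9,1.4,0,0,0,0,2.8,1.5,0,0,0,0,2.7,1.6,0,0,0,0,2.6,1.7,0,0,0,0,2.6,1.9,0,0,0,0,2.5,2,0,0,0]

```text
clock: 5.0
tool_pos: [0.5616, 0.0863, 0.1241]
orientation: [-2.232, -2.207, 0.004]
force: [-10.7, -0.0, 9.2]
width: 0.171
grasp_force: 41.6
```

```bash
python3 -c "
from h import *
st()
c=grab('side'); np.savez('tilt.npz',**c); a=cv2.resize(c['image'][130:300,170:340],None,fx=3.5,fy=3.5,interpolation=2); cv2.imwrite('pics/g2.png',a)
P=cloud(c)
g=c['image'].astype(int); hsv=cv2.cvtColor(c['image'],cv2.COLOR_BGR2HSV)
m=(hsv[...,1]<40)&(hsv[...,2]>130)&(abs(P[...,0]-.565)<.05)&(abs(P[...,1]+.03)<.035)&(P[...,2]>.10)
k,l,s,ce=cv2.connectedComponentsWithStats(m.astype(np.uint8)); i=1+s[1:,4].argmax()
q=P[l==i]; print(len(q),q.mean(0).round(3),q.min(0).round(3),q.max(0).round(3))
# dominant plane = cap top: ransac
best=None;r=np.random.default_rng(0)
for _ in range(500):
    a=q[r.choice(len(q),3,False)]; n=np.cross(a[1]-a[0],a[2]-a[0]); 
    if np.linalg.norm(n)<1e-6: continue
    n/=np.linalg.norm(n); n*=np.sign(n[2]); 
    if n[2]<.5: continue
    d=abs((q-a[0])@n)<.0015
    if best is None or d.sum()>best[0]: best=(d.sum(),n,d)
Q=q[best[2]];n=np.linalg.svd(Q-Q.mean(0))[2][2];n*=np.sign(n[2]);print(best[0],n.round(3),'tilt',np.degrees(np.arctan2(n[0],n[2])), Q.mean(0).round(4))
"
```

```text
t 5.0 tcp [0.5616 0.0863 0.1241] ytool [ 1.    -0.011 -0.004] ztool [-0.004 -0.    -1.   ] q [-0.3   0.85  0.19  1.63 -0.23  0.68 -0.01] F [-10.7  -0.    9.2] M [-0.01  3.08 -0.04] w 0.171 g 41.6
298 [ 0.546 -0.041  0.143] [ 0.521 -0.064  0.117] [ 0.582 -0.003  0.162]
111 [ 0.637 -0.004  0.771] tilt 39.544768631031545 [ 0.5586 -0.0332  0.1431]
```

View pics/g2.png

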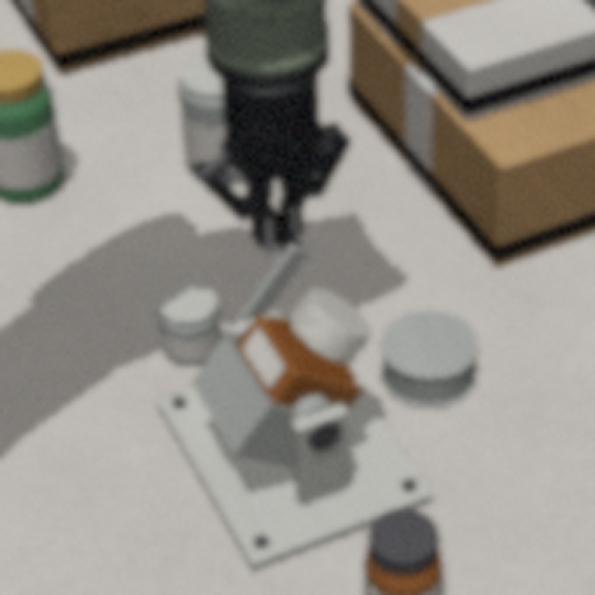

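The picture shows jar, cap (330,325) and nest tipped with the handle; measured tilt 39.5°. Hold for 1.6 s, then retrace.

Call:
move_arm:
  increments: [0,0,0,0,0,0,0,0,0,0,0,0,0,0,0,0,0,0,0,0,0,0,0,0,0,0,0,0,0,0,0,0,0,0,0,0,0,0,0,0,0,0,0,0,0,0,0,0]

```text
clock: 5.85
tool_pos: [0.562, 0.0862, 0.124]
orientation: [-2.232, -2.208, 0.003]
force: [-7.5, 0.5, 3.5]
width: 0.172
grasp_force: 40.9
```

Call:
move_arm:
  increments: [0,0,0,0,0,0,0,0,0,0,0,0,0,0,0,0,0,0,0,0,0,0,0,0,0,0,0,0,0,0,0,0,0,0,0,0,0,0,0,0,0,0,0,0,0,0,0,0]

```text
clock: 6.65
tool_pos: [0.5619, 0.0863, 0.124]
orientation: [-2.232, -2.208, 0.003]
force: [-7.7, 0.7, 3.4]
width: 0.171
grasp_force: 40.9
```

Call:
move_arm:
  increments: [0,-4,-2,0,0,0,0,-4,-1.9,0,0,0,0,-3.6,-1.7,0,0,0,0,-2.7,-1.6,0,0,0,0,-2.8,-1.5,0,0,0,0,-2.9,-1.4,0,0,0,0,-2.9,-1.3,0,0,0,0,-3,-1.1,0,0,0]

```text
clock: 7.45
tool_pos: [0.5409, 0.0866, 0.1385]
orientation: [2.229, 2.204, 0.012]
force: [18.1, -0.8, 12.8]
width: 0.167
grasp_force: 40.0
```

```bash
python3 -c "
from h import *
st()"
```

```text
t 7.45 tcp [0.5409 0.0866 0.1385] ytool [ 1.    -0.011  0.01 ] ztool [ 0.01   0.001 -1.   ] q [-0.32  0.8   0.19  1.71 -0.23  0.64 -0.01] F [18.1 -0.8 12.8] M [-0.07 -4.24 -0.01] w 0.167 g 40.0
```

Call:
move_arm:
  increments: [0,-3,-0.8,0,0,0,0,-3.1,-0.7,0,0,0,0,-3.1,-0.6,0,0,0,0,-3.2,-0.5,0,0,0,0,-3.2,-0.4,0,0,0,0,-3.2,-0.2,0,0,0,0,-3.2,0,0,0,0,0,-3.2,0,0,0,0]

```text
clock: 8.25
tool_pos: [0.5151, 0.087, 0.1413]
orientation: [2.23, 2.205, 0.01]
force: [31.2, 0.5, 12.9]
width: 0.173
grasp_force: 42.6
```

Call:
move_arm:
  increments: [0,-1,0,0,0,0,0,0,0,0,0,0,0,0,0,0,0,0,0,0,0,0,0,0,0,0,0,0,0,0,0,0,0,0,0,0,0,0,0,0,0,0,0,0,0,0,0,0]

```text
clock: 9.05
tool_pos: [0.5152, 0.087, 0.1415]
orientation: [2.229, 2.204, 0.013]
force: [21.3, 1.3, 6.4]
width: 0.172
grasp_force: 41.4
```

```bash
python3 -c "
from h import *
st()"
```

```text
t 9.05 tcp [0.5152 0.087  0.1415] ytool [ 1.    -0.011  0.011] ztool [ 0.011  0.001 -1.   ] q [-0.33  0.77  0.19  1.8  -0.23  0.58 -0.01] F [21.3  1.3  6.4] M [ 0.11 -4.59 -0.06] w 0.172 g 41.4
```

Call:
move_arm:
  increments: [0,2.5,0,0,0,0,0,0,0,0,0,0,0,0,0,0,0,0,0,0,0,0,0,0,0,0,0,0,0,0,0,0,0,0,0,0,0,0,0,0,0,0,0,0,0,0,0,0]
  jaw: -1

```text
clock: 9.85
tool_pos: [0.5134, 0.0868, 0.1398]
orientation: [-2.234, -2.209, 0.0]
force: [-1.1, -0.2, -0.5]
width: 1.001
grasp_force: 0.0
```

Call:
move_arm:
  increments: [0,0,-5,0,0,0,0,0,-15,0,0,0,0,0,-15,0,0,0,0,0,-15,0,0,0,0,0,-15,0,0,0,0,0,-10,0,0,0,0,0,0,0,0,0,0,0,0,0,0,0]

```text
clock: 10.65
tool_pos: [0.5133, 0.0868, 0.2145]
orientation: [-2.233, -2.209, 0.0]
force: [-0.5, 0.2, 0.0]
width: 1.001
grasp_force: 0.0
```

```bash
python3 -c "
from h import *
st()
for n in('top','side'):
    c=grab(n); P=cloud(c)
    m=(P[...,2]>.15)&(P[...,2]<.172)&(abs(P[...,0]-.513)<.04)&(abs(P[...,1]+.03)<.035)
    q=P[m]; print(n,len(q),q.mean(0).round(4),q.min(0).round(3),q.max(0).round(3))
    h=q[(q[:,2]>.156)]; print(h.mean(0).round(4), np.linalg.lstsq(np.c_[h[:,:2]-h[:,:2].mean(0),np.ones(len(h))],h[:,2],rcond=None)[0].round(4))
    m=(P[...,2]>.15)&(P[...,2]<.172)&(abs(P[...,0]-.513)<.03)&(P[...,1]>.05)&(P[...,1]<.115); q=P[m]; print('bar',len(q),q.mean(0).round(4) if len(q) else '')
plan([.5127,-.0291,.215],.4,8)
"
```

```text
t 10.65 tcp [0.5133 0.0868 0.2145] ytool [ 1.    -0.011 -0.   ] ztool [-0. -0. -1.] q [-0.36  0.66  0.23  1.71 -0.2   0.79 -0.04] F [-0.5  0.2  0. ] M [-0.01  0.01  0.01] w 1.001 g 0.0
top 423 [ 0.5139 -0.0296  0.1595] [ 0.485 -0.059  0.15 ] [ 0.543 -0.001  0.164]
[ 0.5139 -0.0295  0.1597] [-0.006   0.0144  0.1597]
bar 31 [0.5134 0.0566 0.1646]
side 313 [ 0.5117 -0.0356  0.159 ] [ 0.483 -0.064  0.15 ] [0.542 0.001 0.165]
[ 0.5127 -0.0334  0.1599] [-0.0078  0.0022  0.1599]
bar 79 [0.5119 0.0785 0.1645]
row mm [-14.37  -2.52  -0.1 ] rad [-0.0001  0.     -0.0514]
```

```bash
python3 -c "
from h import *
plan([.5145,-.0295,.2145],-1.57,16)"
```

```text
row mm [-5.88  5.51 -0.02] rad [-0.      0.0001  0.0974]
```

Call:
move_arm:
  increments: [-5.9,5.5,0,0,0,0.0974,-5.9,5.5,0,0,0,0.0974,-5.9,5.5,0,0,0,0.0974,-5.9,5.5,0,0,0,0.0974,-5.9,5.5,0,0,0,0.0974,-5.9,5.5,0,0,0,0.0974,-5.9,5.5,0,0,0,0.0974,-5.9,5.5,0,0,0,0.0974]

```text
clock: 11.55
tool_pos: [0.5378, 0.0285, 0.2142]
orientation: [-2.908, -1.189, 0.001]
force: [0.2, 0.2, -0.2]
width: 1.005
grasp_force: 0.0
```

Call:
move_arm:
  increments: [-5.9,5.5,0,0,0,0.0974,-5.9,5.5,0,0,0,0.0974,-5.9,5.5,0,0,0,0.0974,-5.9,5.5,0,0,0,0.0974,-5.9,5.5,0,0,0,0.0974,-5.9,5.5,0,0,0,0.0974,-5.9,5.5,0,0,0,0.0974,-5.9,5.5,0,0,0,0.0974]

```text
clock: 12.35
tool_pos: [0.5142, -0.03, 0.2143]
orientation: [3.141, -0.005, -0.001]
force: [0.4, 0.3, 0.1]
width: 1.002
grasp_force: 0.0
```

```bash
python3 -c "
from h import *
st();plan([.5145,-.0295,.125],-1.57,8)"
```

```text
t 12.35 tcp [ 0.5142 -0.03    0.2143] ytool [-0.003 -1.     0.   ] ztool [-0.001 -0.    -1.   ] q [-0.36  0.74  0.68  1.74 -0.58  0.88 -0.99] F [0.4 0.3 0.1] M [ 0.03 -0.    0.  ] w 1.002 g 0.0
row mm [ 0.05 -0.06 11.16] rad [ 0.0001  0.0001 -0.0005]
```

Call:
move_arm:
  increments: [0,0,11.2,0,0,0,0,0,11.2,0,0,0,0,0,11.2,0,0,0,0,0,11.2,0,0,0,0,0,11.2,0,0,0,0,0,11.2,0,0,0,0,0,11.1,0,0,0,0,0,11,0,0,0]

```text
clock: 13.15
tool_pos: [0.5145, -0.0296, 0.1246]
orientation: [3.141, 0.002, -0.0]
force: [1.0, -0.1, -0.8]
width: 0.999
grasp_force: 0.0
```

Call:
move_arm:
  increments: [0,0,0,0,0,0,0,0,0,0,0,0,0,0,0,0,0,0,0,0,0,0,0,0,0,0,0,0,0,0,0,0,0,0,0,0,0,0,0,0,0,0,0,0,0,0,0,0]
  jaw: 1
  newtons: 50

```text
clock: 13.95
tool_pos: [0.5146, -0.0299, 0.1259]
orientation: [3.141, 0.002, 0.001]
force: [-2.2, -2.4, 6.3]
width: 0.692
grasp_force: 54.5
```

```bash
python3 -c "
from h import *
st()
c=grab('side'); a=cv2.resize(c['image'][150:290,190:330],None,fx=4.2,fy=4.2,interpolation=2); cv2.imwrite('pics/g3.png',a)"
```

```text
t 13.95 tcp [ 0.5146 -0.0299  0.1259] ytool [ 0.001 -1.     0.   ] ztool [ 0.001 -0.    -1.   ] q [-0.29  0.85  0.55  1.83 -0.7   0.66 -0.88] F [-2.2 -2.4  6.3] M [-0.6   0.36 -0.01] w 0.692 g 54.5
```

View pics/g3.png

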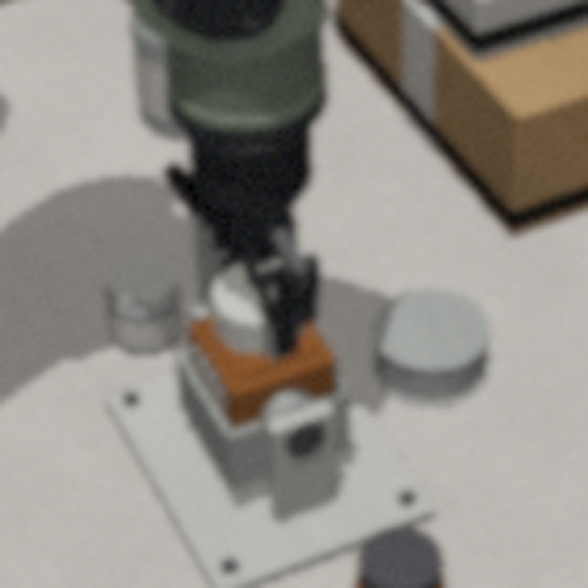

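Fingers (290,310 and behind) hold the cap; opening 59 mm matches. Unscrew now.

Call:
move_arm:
  increments: [0,0,0,0,0,-0.08,0,0,0,0,0,-0.08,0,0,0,0,0,-0.08,0,0,0,0,0,-0.08,0,0,0,0,0,-0.08,0,0,0,0,0,-0.08,0,0,0,0,0,-0.08,0,0,0,0,0,-0.08]

```text
clock: 14.8
tool_pos: [0.5146, -0.0303, 0.1259]
orientation: [2.979, 0.993, 0.001]
force: [-2.7, -6.0, 4.6]
width: 0.698
grasp_force: 54.4
```

```bash
python3 -c "
from h import *
st()"
```

```text
t 14.8 tcp [ 0.5146 -0.0303  0.1259] ytool [ 0.6   -0.8    0.001] ztool [ 0.001 -0.001 -1.   ] q [-0.2   0.82  0.38  1.83 -0.5   0.59 -0.44] F [-2.7 -6.   4.6] M [-1.1   0.39 -0.46] w 0.698 g 54.4
```

Call:
move_arm:
  increments: [0,0,0,0,0,-0.08,0,0,0,0,0,-0.08,0,0,0,0,0,-0.08,0,0,0,0,0,-0.08,0,0,0,0,0,-0.08,0,0,0,0,0,-0.08,0,0,0,0,0,-0.08,0,0,0,0,0,-0.075]

```text
clock: 15.6
tool_pos: [0.5148, -0.0304, 0.1259]
orientation: [2.52, 1.873, 0.0]
force: [-1.4, -4.1, 5.1]
width: 0.695
grasp_force: 54.3
```

```bash
python3 -c "
from h import *
st()"
```

```text
t 15.6 tcp [ 0.5148 -0.0304  0.1259] ytool [ 0.958 -0.288  0.001] ztool [ 0.001 -0.001 -1.   ] q [-0.11  0.79  0.2   1.83 -0.28  0.55 -0.03] F [-1.4 -4.1  5.1] M [-1.14  0.21 -0.48] w 0.695 g 54.3
```

Call:
move_arm:
  increments: [0,0,-0.7,0,0,0,0,0,-0.7,0,0,0,0,0,-0.7,0,0,0,0,0,-0.7,0,0,0,0,0,-0.7,0,0,0,0,0,-0.7,0,0,0,0,0,-0.7,0,0,0,0,0,0,0,0,0]

```text
clock: 16.4
tool_pos: [0.5146, -0.0296, 0.1305]
orientation: [2.523, 1.871, 0.0]
force: [-1.0, -2.6, 0.2]
width: 0.695
grasp_force: 54.3
```

```bash
python3 -c "
from h import *
st()"
```

```text
t 16.4 tcp [ 0.5146 -0.0296  0.1305] ytool [ 0.957 -0.29   0.   ] ztool [ 0. -0. -1.] q [-0.12  0.78  0.21  1.82 -0.27  0.56 -0.03] F [-1.  -2.6  0.2] M [-0.27  0.16 -0.03] w 0.695 g 54.3
```

Call:
move_arm:
  increments: [0,0,-2,0,0,0,0,0,-2.5,0,0,0,0,0,-2.5,0,0,0,0,0,-2.5,0,0,0,0,0,-2.5,0,0,0,0,0,-2.5,0,0,0,0,0,-2.5,0,0,0,0,0,-2.5,0,0,0]

```text
clock: 17.2
tool_pos: [0.5145, -0.0296, 0.1501]
orientation: [2.523, 1.872, -0.0]
force: [0.3, -0.2, -0.3]
width: 0.698
grasp_force: 54.4
```

Call:
move_arm:
  increments: [0,0,-3,0,0,0,0,0,-4,0,0,0,0,0,-4,0,0,0,0,0,-4,0,0,0,0,0,-3,0,0,0,0,0,-2,0,0,0,0,0,0,0,0,0,0,0,0,0,0,0]

```text
clock: 18.0
tool_pos: [0.5145, -0.0296, 0.1698]
orientation: [-2.523, -1.872, 0.0]
force: [-0.2, 1.0, -0.4]
width: 0.693
grasp_force: 54.4
```

```bash
python3 -c "
from h import *
st()
c=grab('side'); a=cv2.resize(c['image'][150:290,190:330],None,fx=4.2,fy=4.2,interpolation=2); cv2.imwrite('pics/g4.png',a)
P=cloud(c);h=cv2.cvtColor(c['image'],cv2.COLOR_BGR2HSV)
m=(h[...,1]>130)&(h[...,2]>60)&(abs(P[...,0]-.51)<.05)&(abs(P[...,1]+.03)<.06)&(P[...,2]>.09); q=P[m]; print('amber',q.min(0).round(3),q.max(0).round(3),np.percentile(q[:,2],[50,90,98]).round(4))
c=dict(np.load('side0.npz'));P=cloud(c);h=cv2.cvtColor(c['image'],cv2.COLOR_BGR2HSV)
m=(h[...,1]>130)&(h[...,2]>60)&(abs(P[...,0]-.51)<.05)&(abs(P[...,1]+.03)<.06)&(P[...,2]>.09); q=P[m]; print('amber0',np.percentile(q[:,2],[50,90,98]).round(4))
"
```

```text
t 18.0 tcp [ 0.5145 -0.0296  0.1698] ytool [ 0.957 -0.29  -0.   ] ztool [-0. -0. -1.] q [-0.13  0.72  0.24  1.79 -0.25  0.66 -0.05] F [-0.2  1.  -0.4] M [ 0.   -0.04 -0.01] w 0.693 g 54.4
amber [ 0.476 -0.074  0.093] [ 0.547 -0.001  0.159] [0.1238 0.148  0.156 ]
amber0 [0.1183 0.1257 0.129 ]
```

View pics/g4.png

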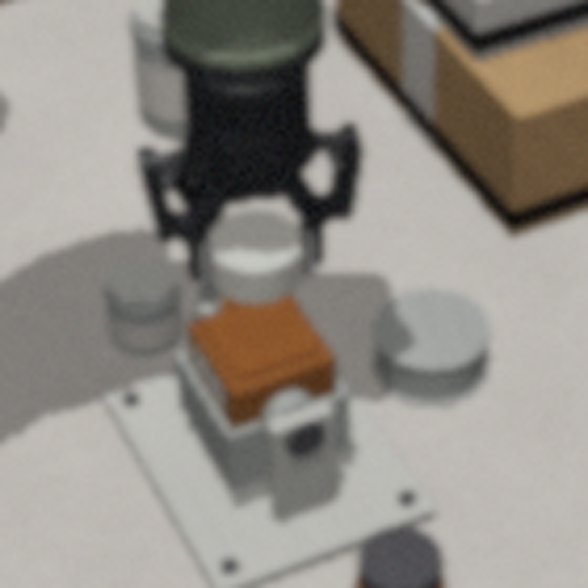

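The jar is seated (rim measured at about 0.156) and the cap (255,255) hangs level in the fingers, about 20 mm above the mouth. Handing in.

```bash
python3 -c "
from rig import manip
print(manip.close_job())"
```

```text
the job is handed in; nothing more can be done
None
```

I tipped the jar to about 39.5° (measured), held it 1.6 s and brought it back to the level stop. I then turned the cap 73° and lifted it off; it is held level about 2 cm above the jar's mouth, the jar is still seated in its nest, and the job is handed in at about 18 s.

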